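# Torque-check two bus-bar clamp screws under a touch guard

## Robot

A 7-joint arm with a two-finger parallel gripper is mounted at the origin on a cart in front of the work surface, level with it; the furniture and walls round the work are solid. World frame = base frame: x ahead of the robot, y to its left, z up, the work surface at z = 0. Lengths are in m, angles in rad, forces in N, time in s.
With the tool pointing down it reaches from about 0.35 to 0.9 m from the base axis. Payload 8.1 kg.
Tool frame: the origin (TCP) lies midway between the tips of the shut fingers; the grasp point (between the pads) lies 19 mm behind it; z points along the fingers, x is the direction in which the jaws open and shut, and the axes are right-handed (so a half turn about z gives the same grasp; the last joint's range is limited). The gripper opens to 92 mm and grips with 3 to 60 N. Pads are 19 mm wide; open, the fingers measure 130 mm over their backs; the gripper's body (75 mm by 190 mm) begins 47 mm behind the grasp point.
Start: joints at [-1.24, 0.434, 0.025, 1.573, -0.012, 1.134, -0.075], TCP at [0.263, 0.567, 0.227] pointing down, gripper open.
Joint ranges: [-2.62, 2.62], [-0.44, 2.09], [-1.27, 1.32], [0.08, 2.57], [-1.32, 4.46], [0.12, 2], [-2.74, 2.74]. Speed limits (rad/s): [2.22, 2.22, 3.01, 3.01, 3.14, 3.14, 3.14].

## Interface

Orientations are given as a rotation vector (axis times angle).
In Python, from cell import arm gives the robot as it stands.
- The arm moves only by the tool jog_arm, never from a script. Its argument "commands" is a list of rows, each an object with "translation": the shift along the tool's x, y, z in mm, a list of three; "turn": the turn, a rotation vector about the tool's x, y, z in rad, a list of three. A call has 1 to 12 rows; each row is the pose to reach, as a shift and turn from the pose commanded when the call began, along the tool's axes at that moment; what a row does not reach only later rows make up. A row lasts 1/12 s, in which the tool goes at most 41.7 mm and 7.16 degrees, less where a joint would pass 70% of its speed; a pose out of reach is approached as far as the arm can. A call with a gripper value outside its range is refused whole. "claw" is the closure, from -1 (fully open) to 1 (shut), so that 0 is half open, set as the call begins (left out, the last holds). The fingers move at their own pace and stop on an object; "grip_force" is the grip in N (left out, the last holds). Time passes only in rows, so rows that repeat a pose let the fingers close. It gives the time, the measured TCP pose, the force and the opening at its end, in the units of the state.
- arm.observe(): the state, without advancing time (a new reading comes with each control period).
- arm.get_image(name): name is "scene" or "top" or "wrist"; returns the picture (400x640x3 uint8, blue, green, red); there is no depth.
- arm.camera_info(name): a dict with "vertical_fov" (degrees; the focal length in pixels is half the picture's height over the tangent of half this angle, whatever the lens; pixels are square), "cx", "cy" (the principal point, pixels), "eye" and "rotation" of the camera in the world. Camera axes: x right, y up, looking along -z (the intrinsics and any distortion apply to the point x, -y, -z); pixel columns grow to the right and rows downward; lengths in m; the calibration is good to about 2 mm. A picture is of the moment at which its call begins: read the wrist's pose just before it. camera_info takes no time and is no camera call; for the wrist camera it gives the pose at the moment of the call.
- arm.sign_off(): hands the job in, once; it reports no verdict.
Trained networks look in the newest picture that a camera, given by its name, has taken for a name from the list of things; names that differ only in an ending like _2 or _b are one class to them, and where a whole thing is asked for, a point or a joint stands for the part that bears it (a point fixed in the world has none). Each returns a list of dicts, best first, with "confidence" (0 to 1); they miss things now and then, are a little off and sometimes report something else, mostly with a low value. They report only what shows in the picture. A call takes as long as a camera call.
- arm.trace(camera, query): "region" (400x640 bool, what is visible of it) and "box" ([left, top, width, height] in pixels, round what is visible of it).
- arm.landmark_of(camera, query): "at" ([column, row] in pixels: a listed point, or the origin of a listed thing).
The state is a dict: "clock": time; "joints": joint angles; "dq": joint speeds; "joint_efforts": joint torques, N m; "position": TCP position; "ee_rot": TCP orientation; "force": force on the tool from outside, world axes, zero at the start; "ft_torque": the same for the moment, N m; "width": opening from 0.0 (shut) to 1.0 (fully open).
Only numpy, scipy, OpenCV 4.12 (cv2) and the standard library are available. Lean on these libraries where they do the work, as an engineer would, in place of code of your own. Each camera call takes 0.05 s, during which the arm holds its last target. There are 200 camera calls.

## Task

Check that both clamp screws of the bus bar hold, first the one with the orange knob, then the one with the blue: reach in under the clear guard, push the lever clockwise until the needle of its gauge stands in the green field, keep it there for a good two seconds, then let the lever spring back before going on. Never push a needle into the red field or turn a screw, and leave the tray, tin, screwdriver and bottle where they are; at the end both levers are let go with the gauges back at zero.

Things in the scene. Friction and masses are not known exactly. Their poses are not given: they have to be found in the camera images.
- fixture: Bus-bar test board, fixed to the counter: grey base plate 220 (x) x 360 (y) x 12 mm, origin at the middle of its underside; -x is its open front, which faces the robot's left (yaw -1.45 to -0.95 rad), +y the side away from the robot. A copper bar lies along y. A clear guard covers it, on two posts at x 95, y +-150 mm with braces forward to x 30 mm.
- guard_lip (a point): Middle of the lower edge of the guard's yellow front lip, 235 mm above the counter, at x -97 mm of the board. The guard is solid, flat, 350 mm wide, and reaches from the lip 207 mm back. Both knobs stand under it, behind the lip: a vertical tool cannot reach them; one leaning back to the board's front by about 35 degrees, fingertips pointing down and in under the lip, can.
- pivot_orange (a point): On the vertical axis of the orange-knobbed lever's clamp screw, 72 mm above the counter, at y +85 or -85 mm of the board (which clamp is where changes). Clockwise from above tightens. The lever has 0.05 to 0.32 rad of nearly free play before it takes hold of the gauge; how much, and where the screw stands, differs every time and must be felt.
- knob_orange (a point): Top centre of the orange knob, 110 mm above the counter: an upright round post 13 to 15 mm thick, from 67 mm height up, on the end of a level 9 mm rod, 90 mm from the screw's axis. The lever points roughly to the board's front; clockwise pushes the knob to +y of the board (about away from the robot), on the arc round the pivot. It takes 6.7 N to reach the green field, 11 N at its end.
- gauge_orange (a joint): Spring torque gauge between the orange lever and its screw: angle of the black needle from the zero mark of its white scale, rad, 0 unloaded, growing as the lever is loaded clockwise; 4 N m per rad; springs back to 0 when let go. Needle and scale lie behind the screw, up to 62 mm from its axis. Green field 0.15 to 0.25 rad, red from 0.33 rad.
- screw_orange (a joint): How far the orange clamp screw itself has turned since the start, rad, clockwise positive. It is tight and stays at 0 unless loaded above 1.5 N m (0.37 rad on the gauge), when it slips.
- pivot_blue (a point): On the vertical axis of the blue-knobbed lever's clamp screw, 72 mm above the counter, at y +85 or -85 mm of the board (which clamp is where changes). Clockwise from above tightens. The lever has 0.05 to 0.32 rad of nearly free play before it takes hold of the gauge; how much, and where the screw stands, differs every time and must be felt.
- knob_blue (a point): Top centre of the blue knob, 110 mm above the counter: an upright round post 13 to 15 mm thick, from 67 mm height up, on the end of a level 9 mm rod, 90 mm from the screw's axis. The lever points roughly to the board's front; clockwise pushes the knob to +y of the board (about away from the robot), on the arc round the pivot. It takes 6.7 N to reach the green field, 11 N at its end.
- gauge_blue (a joint): Spring torque gauge between the blue lever and its screw: angle of the black needle from the zero mark of its white scale, rad, 0 unloaded, growing as the lever is loaded clockwise; 4 N m per rad; springs back to 0 when let go. Needle and scale lie behind the screw, up to 62 mm from its axis. Green field 0.15 to 0.25 rad, red from 0.33 rad.
- screw_blue (a joint): How far the blue clamp screw itself has turned since the start, rad, clockwise positive. It is tight and stays at 0 unless loaded above 1.5 N m (0.37 rad on the gauge), when it slips.
- parts_tray: Loose grey tray of small screws 70x120x19 mm behind the board, origin at the middle of its underside. Bystander.
- tin: Loose round flux tin 46 mm across, 16 mm high, in front of the board, origin at the middle of its underside. Bystander.
- driver: Loose orange-handled screwdriver 22x169x22 mm lying in front of the board, origin at the middle of its underside. Bystander.
- bottle: Loose white spray bottle 34 mm across, 133 mm tall, standing behind the board, origin at the middle of its underside. Bystander.

How it is judged:
By the outcome, as a careful person would: the job done as asked, in the order asked, and still so for the second after the job is handed in, with the robot touching nothing.
It also fails if it takes over 72 s, if anything falls off the work surface, if the arm or the gripper's body presses on something with over 40 N, if the wrist force passes 120 N, or if a joint passes its speed limit or range.

## Working session

There is one attempt and no reset: what is moved stays moved. The work goes in short steps, Python scripts to look and compute and a tool call to move; the robot and the scene stay as the last step left them, time stands still between calls to the robot, and variables do not carry over. Pictures are saved under pics/ and viewed, about 8 in all and at most 12, crops included, and the job is handed in when it is done.

Besides the shell and the picture viewer there is one more tool, called after ">>>" as name(argument=value, ...) on one line, values as JSON. jog_arm: Moves the arm, as the interface text tells. Its arguments: {"type":"object","properties":{"commands":{"type":"array","items":{"type":"object","properties":{"translation":{"type":"array","items":{"type":"number"}},"turn":{"type":"array","items":{"type":"number"}}}}},"claw":{"type":"number"},"grip_force":{"type":"number"}},"required":["commands"]}

```bash
mkdir -p pics; ls
cat > h.py <<'E'
import numpy as np, cv2
from cell import arm
from scipy.spatial.transform import Rotation as R
def cam(n):
    i=arm.camera_info(n); return i
def ray(i,px):
    f=200/np.tan(np.radians(i['vertical_fov'])/2)
    d=np.array([(px[0]-i['cx'])/f,-(px[1]-i['cy'])/f,-1.])
    d=np.array(i['rotation'])@d if np.array(i['rotation']).shape==(3,3) else R.from_rotvec(i['rotation']).apply(d)
    return np.array(i['eye']),d/np.linalg.norm(d)
def atz(i,px,z):
    e,d=ray(i,px); return e+d*(z-e[2])/d[2]
def tri(rs):
    A=np.zeros((3,3));b=np.zeros(3)
    for e,d in rs:
        P=np.eye(3)-np.outer(d,d);A+=P;b+=P@e
    x=np.linalg.solve(A,b); return x,[np.linalg.norm((np.eye(3)-np.outer(d,d))@(x-e)) for e,d in rs]
E
python3 - <<'E'
from h import *
s=arm.observe(); print({k:np.round(v,3).tolist() for k,v in s.items()})
for n in ['scene','top','wrist']:
    i=cam(n); print(n,i)
    im=arm.get_image(n); cv2.imwrite(f'pics/{n}0.png',im)
    for q in ['guard_lip','pivot_orange','knob_orange','pivot_blue','knob_blue','fixture']:
        r=arm.landmark_of(n,q)
        print(n,q,[(np.round(a['at'],1).tolist(),round(a['confidence'],2)) for a in r[:2]])
a=[cv2.imread(f'pics/{n}0.png') for n in ['scene','top']]
cv2.imwrite('pics/st0.png',cv2.resize(np.vstack(a),None,fx=.75,fy=.75,interpolation=cv2.INTER_AREA))
E
```

```text
pics
{'clock': 0.0, 'joints': [-1.24, 0.435, 0.025, 1.574, -0.012, 1.134, -0.075], 'dq': [-0.002, 0.001, -0.0, -0.0, -0.001, 0.001, 0.001], 'joint_efforts': [-0.0, -66.786, 0.984, -31.445, -0.061, 0.043, 0.0], 'position': [0.263, 0.567, 0.226], 'ee_rot': [2.647, 1.691, -0.002], 'force': [-0.378, 0.14, 0.072], 'ft_torque': [-0.001, -0.034, -0.009], 'width': 1.002}
scene {'vertical_fov': 53.62791606516799, 'cx': 322.8956926992786, 'cy': 198.12053190350935, 'eye': array([-0.18983945, -0.58090833,  0.58090431]), 'rotation': array([ 1.07596016, -0.53779156, -0.84721794])}
scene guard_lip [([369.0, 228.5], 0.72), ([316.4, 178.0], 0.64)]
scene pivot_orange []
scene knob_orange [([331.6, 217.0], 0.74)]
scene pivot_blue [([358.4, 259.2], 0.98)]
scene knob_blue [([321.0, 243.9], 0.51)]
scene fixture [([356.0, 264.9], 0.71)]
top {'vertical_fov': 47.23600068936631, 'cx': 321.51213012296216, 'cy': 200.9824581379788, 'eye': array([-0.08144479,  0.29498902,  1.07306672]), 'rotation': array([ 0.42933595, -0.68747289, -1.90386276])}
top guard_lip [([414.7, 220.1], 0.15)]
top pivot_orange []
top knob_orange []
top pivot_blue []
top knob_blue []
top fixture []
wrist {'vertical_fov': 71.11371839820275, 'cx': 320.8375329777445, 'cy': 193.24683155097387, 'eye': array([0.18968952, 0.60187863, 0.38318065]), 'rotation': array([-0.27068534, -0.1728013 ,  1.12831294])}
wrist guard_lip []
wrist pivot_orange []
wrist knob_orange []
wrist pivot_blue []
wrist knob_blue []
wrist fixture []
```

View pics/st0.png

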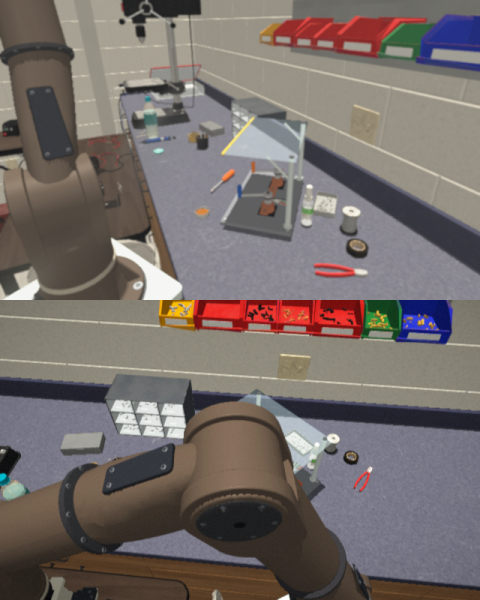

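Run:
```python
from h import *
i=cam('scene')
for q,p,z in [('lip',(369,228.5),.235),('lip2',(316.4,178),.235),('ko',(331.6,217),.11),('pb',(358.4,259.2),.072),('kb',(321,243.9),.11),('fix',(356,264.9),0)]:
    print(q,np.round(atz(i,p,z),3))
```

```text
lip [ 0.388 -0.267  0.235]
lip2 [ 0.549 -0.027  0.235]
ko [ 0.598 -0.038  0.11 ]
pb [ 0.51  -0.175  0.072]
kb [ 0.466 -0.098  0.11 ]
fix [ 0.581 -0.127  0.   ]
```

The scene view shows the yellow lip from about (296,204) to (341,156). The second lip hit (316,178) fits this, so the yaw is about -1.26. Orange is the far clamp (+y) and blue the near one. The top view is mostly blocked by the arm. Next I'll move to a leaning pose in front of the board so the wrist camera can look in.

```bash
cat >> h.py <<'E'
import json,os
B=json.load(open('b.json')) if os.path.exists('b.json') else dict(o=[0.581,-0.127],yaw=-1.26)
c,s_=np.cos(B['yaw']),np.sin(B['yaw'])
BX=np.array([c,s_,0]);BY=np.array([-s_,c,0]);UZ=np.array([0,0,1.])
def b2w(x,y,z): return np.array([*B['o'],0])+x*BX+y*BY+z*UZ
def w2b(p): d=np.array(p)-np.array([*B['o'],0]); return np.array([d@BX,d@BY,d[2]])
def Rt(lean=35,yawoff=0):
    l=np.radians(lean); z=-np.cos(l)*UZ+np.sin(l)*BX
    return np.column_stack([BY,np.cross(z,BY),z])
def go(p,Rg):
    s=arm.observe(); R0=R.from_rotvec(s['ee_rot'])
    print('transl',np.round(R0.inv().apply(p-s['position'])*1000,1),'turn',np.round((R0.inv()*R.from_matrix(Rg)).as_rotvec(),3))
E
python3 - <<'E'
from h import *
i=cam('wrist');s=arm.observe();R0=R.from_rotvec(s['ee_rot'])
print('cam look in tool',(R0.inv()*R.from_rotvec(i['rotation'])).apply([0,0,-1]),'up',(R0.inv()*R.from_rotvec(i['rotation'])).apply([0,1,0]),'pos',R0.inv().apply(i['eye']-s['position']))
print(b2w(-.23,0,.2)); go(b2w(-.23,0,.2),Rt(35))
print(np.degrees(R0.magnitude()))
E
```

```text
cam look in tool [-5.74560219e-05  2.99532446e-01  9.54086113e-01] up [-5.74552580e-04 -9.54085967e-01  2.99532366e-01] pos [ 0.00085031 -0.08088401 -0.15644106]
[0.51066211 0.09198078 0.2       ]
transl [-326.9  424.7   26.7] turn [-0.575 -0.252  0.8  ]
179.99956520466262
```

>>> jog_arm(commands=[{"translation":[-30,39,2],"turn":[-0.05,-0.02,0.07]},{"translation":[-60,78,5],"turn":[-0.1,-0.045,0.15]},{"translation":[-90,117,7],"turn":[-0.16,-0.07,0.22]},{"translation":[-120,156,10],"turn":[-0.21,-0.09,0.29]},{"translation":[-145,190,12],"turn":[-0.26,-0.11,0.36]},{"translation":[-170,222,14],"turn":[-0.31,-0.13,0.43]},{"translation":[-195,254,16],"turn":[-0.36,-0.155,0.5]},{"translation":[-220,286,18],"turn":[-0.41,-0.18,0.57]},{"translation":[-245,318,20],"turn":[-0.46,-0.2,0.64]},{"translation":[-270,350,22],"turn":[-0.51,-0.22,0.71]},{"translation":[-295,383,24],"turn":[-0.55,-0.24,0.77]},{"translation":[-327,425,27],"turn":[-0.575,-0.252,0.8]}], claw=1, grip_force=20)

```text
clock: 2.05
position: [0.4943, 0.1238, 0.2015]
ee_rot: [2.504, 0.39, 0.125]
force: [0.6, 0.5, -0.3]
width: 0.18
```

```bash
cat > look.py <<'E'
import sys
from h import *
tag=sys.argv[1]
s=arm.observe(); print(s['clock'],np.round(s['position'],3),'board',np.round(w2b(s['position']),3),'F',np.round(s['force'],2),'w',s['width'],'j',np.round(s['joints'],2))
out={}
for n in ['wrist','scene']:
    i=cam(n); im=arm.get_image(n); cv2.imwrite(f'pics/{n}{tag}.png',im)
    for q in ['guard_lip','pivot_orange','knob_orange','pivot_blue','knob_blue','fixture']:
        r=arm.landmark_of(n,q)
        z=dict(guard_lip=.235,fixture=0).get(q,.11 if 'knob' in q else .072)
        print(n,q,[(np.round(a['at'],1).tolist(),round(a['confidence'],2),np.round(atz(i,a['at'],z),3).tolist()) for a in r[:2]])
        if r: out.setdefault(q,[]).append(ray(i,r[0]['at']))
for q,v in out.items():
    if len(v)>1: x,e=tri(v); print(q,'tri',np.round(x,3),'res',np.round(e,4),'board',np.round(w2b(x),3))
E
python3 look.py 1
```

```text
2.05 [0.494 0.124 0.202] board [-0.265 -0.006  0.202] F [ 0.59  0.54 -0.3 ] w 0.17965754173608614 j [-1.09  0.42  0.46  1.92  0.44  1.1  -0.59]
wrist guard_lip []
wrist pivot_orange [([372.9, 254.3], 0.91, [0.67, -0.125, 0.072])]
wrist knob_orange [([369.1, 250.6], 0.66, [0.619, -0.044, 0.11])]
wrist pivot_blue [([276.0, 252.8], 0.62, [0.509, -0.17, 0.072])]
wrist knob_blue [([244.9, 251.8], 0.74, [0.456, -0.1, 0.11])]
wrist fixture [([327.1, 209.9], 0.85, [0.585, -0.12, 0.0])]
scene guard_lip [([319.0, 178.3], 0.76, [0.551, -0.033, 0.235])]
scene pivot_orange [([367.9, 223.7], 0.56, [0.683, -0.103, 0.072])]
scene knob_orange [([336.5, 215.4], 0.62, [0.614, -0.043, 0.11])]
scene pivot_blue [([358.8, 257.9], 0.76, [0.515, -0.173, 0.072])]
scene knob_blue [([320.7, 247.9], 0.64, [0.45, -0.108, 0.11])]
scene fixture [([356.6, 266.6], 0.96, [0.575, -0.132, 0.0])]
pivot_orange tri [ 0.664 -0.112  0.081] res [0.0023 0.0023] board [0.011 0.083 0.081]
knob_orange tri [ 0.617 -0.042  0.11 ] res [0.0016 0.0016] board [-0.07   0.061  0.11 ]
pivot_blue tri [ 0.511 -0.174  0.072] res [0.0025 0.0025] board [ 0.023 -0.081  0.072]
knob_blue tri [ 0.456 -0.105  0.107] res [0.0006 0.0006] board [-0.059 -0.113  0.107]
fixture tri [ 0.587 -0.127 -0.007] res [0.0018 0.0018] board [ 0.002  0.006 -0.007]
```

Run:
```python
import cv2,numpy as np
a=cv2.resize(cv2.imread('pics/wrist1.png')[130:400,100:560],(782,459)[:2])
cv2.imwrite('pics/v2.png',a)
```

```text
(no output)
```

View pics/v2.png

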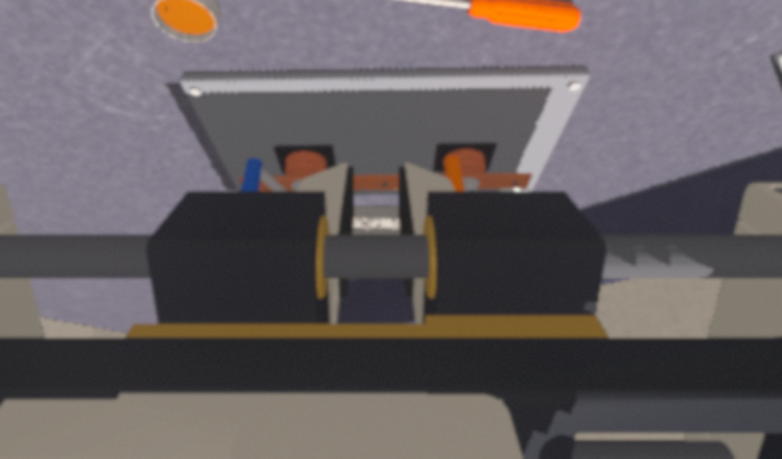

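Run:
```python
from h import *
i=cam('wrist')
P=lambda x,y:(x/1.7+100,y/1.7+130)
for z in (0,.012):
    a,b=atz(i,P(183,73),z),atz(i,P(588,67),z); d=b-a; print(z,a,b,np.linalg.norm(d),'yaw',np.arctan2(d[1],d[0])-np.pi/2,'mid',(a+b)/2)
a,b=atz(i,P(195,90),.012),atz(i,P(575,87),.012);d=b-a;print(np.linalg.norm(d),'yaw',np.arctan2(d[1],d[0])-np.pi/2)
s=arm.observe();print(s['joints'],s['force'])
```

```text
0 [ 0.38030102 -0.07947234  0.        ] [0.71887368 0.03782822 0.        ] 0.35831671607910925 yaw -1.2372821443717665 mid [ 0.54958735 -0.02082206  0.        ]
0.012 [ 0.38309478 -0.06444745  0.012     ] [0.70731479 0.04788055 0.012     ] 0.34312707999571757 yaw -1.2372821443717665 mid [ 0.54520479 -0.00828345  0.012     ]
0.3373944665032722 yaw -1.2470310517625645
[-1.09067007  0.41468381  0.45830208  1.92352832  0.44343826  1.10168653
 -0.59120498] [-0.1128438   0.15030977  0.06089698]
```

```bash
echo '{"o":[0.584,-0.126],"yaw":-1.24}' > b.json
python3 - <<'E'
from h import *
for p in [(.617,-.042,.11),(.664,-.112,.08),(.456,-.105,.107),(.511,-.174,.072)]: print(np.round(w2b(p),3))
go(b2w(-.158,.017,.206),Rt(38)); go(b2w(-.066,.017,.088),Rt(38))
E
```

```text
[-0.069  0.058  0.11 ]
[0.013 0.08  0.08 ]
[-0.061 -0.114  0.107]
[ 0.022 -0.085  0.072]
transl [23.2 91.  58.5] turn [-0.053  0.012 -0.016]
transl [ 25.   98.7 207.9] turn [-0.053  0.012 -0.016]
```

>>> jog_arm(commands=[{"translation":[8,30,20],"turn":[-0.02,0.004,-0.005]},{"translation":[16,60,40],"turn":[-0.04,0.008,-0.01]},{"translation":[23,91,58],"turn":[-0.053,0.012,-0.016]},{"translation":[23,91,58],"turn":[-0.053,0.012,-0.016]},{"translation":[23,92,80],"turn":[-0.053,0.012,-0.016]},{"translation":[24,94,105],"turn":[-0.053,0.012,-0.016]},{"translation":[24,95,130],"turn":[-0.053,0.012,-0.016]},{"translation":[24,96,150],"turn":[-0.053,0.012,-0.016]},{"translation":[24,96,150],"turn":[-0.053,0.012,-0.016]},{"translation":[24,96,150],"turn":[-0.053,0.012,-0.016]}])

```text
clock: 3.58
position: [0.5663, -0.0257, 0.1336]
ee_rot: [2.449, 0.407, 0.139]
force: [0.3, 0.2, 0.4]
width: 0.003
```

```bash
python3 look.py 2
python3 - <<'E'
from h import *
go(b2w(-.066,.017,.088),Rt(38))
a=cv2.resize(cv2.imread('pics/scene2.png')[120:320,230:470],None,fx=2,fy=2)
b=cv2.resize(cv2.imread('pics/wrist2.png')[0:250,100:580],None,fx=1,fy=1)
cv2.imwrite('pics/v3.png',np.vstack([a[:340],b]))
E
```

```text
3.5833 [ 0.566 -0.026  0.134] board [-0.101  0.016  0.134] F [0.29 0.18 0.36] w 0.003426273549451241 j [-0.85  0.54  0.53  2.02  0.59  0.77 -0.5 ]
wrist guard_lip []
wrist pivot_orange [([377.0, 236.4], 0.62, [0.663, -0.116, 0.072])]
wrist knob_orange [([378.1, 231.8], 0.97, [0.618, -0.04, 0.11])]
wrist pivot_blue [([227.4, 236.1], 0.67, [0.508, -0.169, 0.072])]
wrist knob_blue [([155.2, 231.0], 0.71, [0.458, -0.094, 0.11]), ([304.2, 174.7], 0.38, [0.546, 0.009, 0.11])]
wrist fixture [([305.0, 177.1], 0.58, [0.583, -0.13, 0.0])]
scene guard_lip [([319.0, 181.7], 0.78, [0.532, -0.047, 0.235]), ([295.6, 243.5], 0.33, [0.268, -0.189, 0.235])]
scene pivot_orange [([369.6, 227.3], 0.95, [0.667, -0.117, 0.072])]
scene knob_orange [([336.5, 214.2], 0.77, [0.62, -0.039, 0.11]), ([435.8, 274.3], 0.32, [0.497, -0.366, 0.11])]
scene pivot_blue [([358.3, 259.3], 0.88, [0.509, -0.175, 0.072])]
scene knob_blue [([319.4, 246.8], 0.64, [0.453, -0.103, 0.11])]
scene fixture []
pivot_orange tri [ 0.665 -0.118  0.072] res [0.0012 0.0012] board [0.019 0.079 0.072]
knob_orange tri [ 0.619 -0.04   0.11 ] res [0.0005 0.0005] board [-0.07   0.061  0.11 ]
pivot_blue tri [ 0.509 -0.174  0.07 ] res [0.0014 0.0014] board [ 0.021 -0.086  0.07 ]
knob_blue tri [ 0.456 -0.1    0.107] res [0.0002 0.0002] board [-0.066 -0.112  0.107]
transl [ 0.4 -0.7 57.8] turn [ 0. -0. -0.]
```

View pics/v3.png

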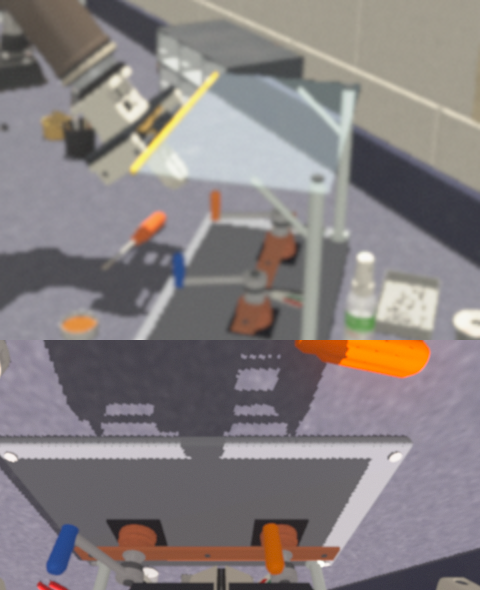

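>>> jog_arm(commands=[{"translation":[0,0,20],"turn":[0,0,0]},{"translation":[0,0,40],"turn":[0,0,0]},{"translation":[0,0,58],"turn":[0,0,0]},{"translation":[0,0,58],"turn":[0,0,0]},{"translation":[0,0,58],"turn":[0,0,0]}])

```text
clock: 4.7
position: [0.5779, -0.0595, 0.088]
ee_rot: [2.449, 0.408, 0.139]
force: [0.1, 0.3, 0.8]
width: 0.007
```

```bash
cat > st.py <<'E'
from h import *
import sys
PV=dict(o=(.019,.084),b=(.020,-.086))
s=arm.observe(); f=np.array(s['force']); p=w2b(s['position'])
print('t',s['clock'],'board',np.round(p*1000,1),'Fb',np.round([f@BX,f@BY,f[2]],2),'w',round(s['width'],3))
if len(sys.argv)>1:
    pv=PV[sys.argv[1]]; F=-np.array([f@BX,f@BY]) # force on lever
    r=np.array([p[0]-pv[0]-.01,p[1]+.02-pv[1]]); print('cw torque ~',-(r[0]*F[1]-r[1]*F[0]) , 'r',r)
E
python3 st.py o
```

```text
t 4.7 board [-64.9  15.8  88. ] Fb [-0.29  0.2   0.84] w 0.007
cw torque ~ -0.033236039816522525 r [-0.09385048 -0.04815165]
```

>>> jog_arm(commands=[{"translation":[5,0,0]},{"translation":[10,0,0]},{"translation":[15,0,0]},{"translation":[20,0,0]},{"translation":[24,0,0]},{"translation":[24,0,0]},{"translation":[24,0,0]}])

```text
schema error: expected keys translation, turn
```

```bash
python3 st.py o
```

```text
t 4.7 board [-64.9  15.8  88. ] Fb [-0.29  0.2   0.84] w 0.007
cw torque ~ -0.033236039816522525 r [-0.09385048 -0.04815165]
```

>>> jog_arm(commands=[{"translation":[5,0,0],"turn":[0,0,0]},{"translation":[10,0,0],"turn":[0,0,0]},{"translation":[15,0,0],"turn":[0,0,0]},{"translation":[20,0,0],"turn":[0,0,0]},{"translation":[24,0,0],"turn":[0,0,0]},{"translation":[24,0,0],"turn":[0,0,0]},{"translation":[24,0,0],"turn":[0,0,0]}])

```text
clock: 5.28
position: [0.6015, -0.0509, 0.0882]
ee_rot: [2.45, 0.409, 0.141]
force: [0.2, 0.2, -0.1]
width: 0.007
```

```bash
python3 st.py o
```

```text
t 5.2833 board [-65.3  40.9  88.2] Fb [-0.15  0.22 -0.12] w 0.007
cw torque ~ -0.02414349567328049 r [-0.09433559 -0.02309928]
```

>>> jog_arm(commands=[{"translation":[4,0,0],"turn":[0,0,0]},{"translation":[8,0,0],"turn":[0,0,0]},{"translation":[8,0,0],"turn":[0,0,0]},{"translation":[8,0,0],"turn":[0,0,0]}])

```text
clock: 5.62
position: [0.609, -0.0484, 0.0882]
ee_rot: [2.45, 0.409, 0.141]
force: [-1.5, 0.3, -0.5]
width: 0.005
```

```bash
python3 st.py o
```

```text
t 5.6167 board [-65.3  48.9  88.2] Fb [-0.74 -1.29 -0.55] w 0.005
cw torque ~ 0.11010394472441586 r [-0.09428731 -0.01514633]
```

>>> jog_arm(commands=[{"translation":[3,0,0],"turn":[0,0,0]},{"translation":[6,0,0],"turn":[0,0,0]},{"translation":[6,0,0],"turn":[0,0,0]},{"translation":[6,0,0],"turn":[0,0,0]}])

```text
clock: 5.95
position: [0.6147, -0.0464, 0.0882]
ee_rot: [2.45, 0.409, 0.141]
force: [0.2, 0.1, -0.5]
width: 0.007
```

```bash
python3 st.py o
python3 - <<'E'
from h import *
i=cam('wrist');im=arm.get_image('wrist');cv2.imwrite('pics/w3.png',im)
j=cam('scene');im2=arm.get_image('scene');cv2.imwrite('pics/s3.png',im2)
cv2.imwrite('pics/v4.png',np.vstack([cv2.resize(im2[170:290,280:440],(640,480),interpolation=cv2.INTER_CUBIC)[:300], cv2.resize(im[100:250,220:540],(640,300))]))
E
```

```text
t 5.95 board [-65.3  54.8  88.2] Fb [-0.    0.17 -0.54] w 0.007
cw torque ~ -0.01637924088467976 r [-0.09431225 -0.00916165]
```

View pics/v4.png

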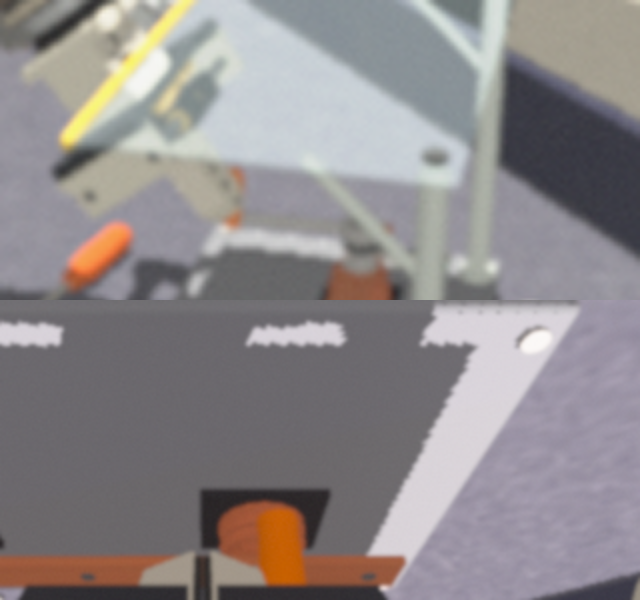

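>>> jog_arm(commands=[{"translation":[1.5,0,0],"turn":[0,0,0]},{"translation":[3,0,0],"turn":[0,0,0]},{"translation":[4.5,0,0],"turn":[0,0,0]},{"translation":[6,0,0],"turn":[0,0,0]},{"translation":[6,0,0],"turn":[0,0,0]},{"translation":[6,0,0],"turn":[0,0,0]}])

```text
clock: 6.55
position: [0.6201, -0.0446, 0.0882]
ee_rot: [2.45, 0.408, 0.141]
force: [-0.7, 0.8, -0.4]
width: -0.0
```

```bash
python3 st.py o
```

```text
t 6.55 board [-65.3  60.6  88.2] Fb [-0.95 -0.44 -0.37] w -0.0
cw torque ~ 0.03858789939864276 r [-0.09428172 -0.00338535]
```

>>> jog_arm(commands=[{"translation":[1.5,0,0],"turn":[0,0,0]},{"translation":[3,0,0],"turn":[0,0,0]},{"translation":[4.5,0,0],"turn":[0,0,0]},{"translation":[6,0,0],"turn":[0,0,0]},{"translation":[6,0,0],"turn":[0,0,0]},{"translation":[6,0,0],"turn":[0,0,0]}])

```text
clock: 7.05
position: [0.6255, -0.0427, 0.0881]
ee_rot: [2.45, 0.408, 0.14]
force: [-3.4, 0.8, 1.2]
width: 0.004
```

```bash
python3 st.py o
```

```text
t 7.05 board [-65.3  66.4  88.1] Fb [-1.9  -2.99  1.18] w 0.004
cw torque ~ 0.2867309137249636 r [-0.09431011  0.00235438]
```

>>> jog_arm(commands=[{"translation":[1.5,0,0],"turn":[0,0,0]},{"translation":[3,0,0],"turn":[0,0,0]},{"translation":[4.5,0,0],"turn":[0,0,0]},{"translation":[6,0,0],"turn":[0,0,0]},{"translation":[7,0,0],"turn":[0,0,0]},{"translation":[7,0,0],"turn":[0,0,0]},{"translation":[7,0,0],"turn":[0,0,0]}])

```text
clock: 7.63
position: [0.6318, -0.0407, 0.088]
ee_rot: [2.449, 0.408, 0.139]
force: [-6.6, 0.3, 2.0]
width: 0.006
```

```bash
python3 st.py o
```

```text
t 7.6333 board [-65.2  72.9  88. ] Fb [-2.42 -6.11  1.96] w 0.006
cw torque ~ 0.596445849195945 r [-0.09415256  0.00889852]
```

>>> jog_arm(commands=[{"translation":[1.5,0,0],"turn":[0,0,0]},{"translation":[3,0,0],"turn":[0,0,0]},{"translation":[4.5,0,0],"turn":[0,0,0]},{"translation":[5,0,0],"turn":[0,0,0]},{"translation":[5,0,0],"turn":[0,0,0]},{"translation":[5,0,0],"turn":[0,0,0]}])

```text
clock: 8.13
position: [0.6359, -0.0395, 0.0879]
ee_rot: [2.449, 0.407, 0.138]
force: [-8.3, 0.2, 2.3]
width: 0.005
```

```bash
python3 st.py o
python3 - <<'E'
from h import *
i=cam('wrist');im=arm.get_image('wrist');cv2.imwrite('pics/w4.png',im)
im2=arm.get_image('scene');cv2.imwrite('pics/s4.png',im2)
t=arm.get_image('top');cv2.imwrite('pics/t4.png',t)
# gauge location
for n in ['wrist','scene','top']:
    for q in ['gauge_orange','gauge_blue']:
        r=arm.trace(n,q);print(n,q,[(a['box'],round(a['confidence'],2)) for a in r[:2]])
a=cv2.resize(im2[170:290,300:440],(560,480),interpolation=cv2.INTER_CUBIC)[40:320]
b=cv2.resize(im[130:330,220:540],(560,350))[:300]
cv2.imwrite('pics/v5.png',np.vstack([a,b]))
E
python3 st.py o
```

```text
t 8.1333 board [-64.9  77.2  87.9] Fb [-2.93 -7.82  2.29] w 0.005
cw torque ~ 0.7730991801757682 r [-0.09394719  0.01316181]
wrist gauge_orange [([337.9, 203.1, 31.3, 39.4], 0.83)]
wrist gauge_blue [([3.2, 207.1, 166.8, 64.6], 0.59)]
scene gauge_orange [([338.0, 219.2, 33.9, 15.2], 0.47), ([317.5, 247.1, 44.0, 19.9], 0.34)]
scene gauge_blue [([315.5, 248.6, 47.0, 20.3], 0.61), ([293.4, 158.9, 119.5, 154.7], 0.54)]
top gauge_orange []
top gauge_blue []
t 8.5833 board [-65.   77.1  87.9] Fb [-3.58 -8.07  2.11] w 0.003
cw torque ~ 0.805377076133597 r [-0.09395991  0.01311737]
```

View pics/v5.png

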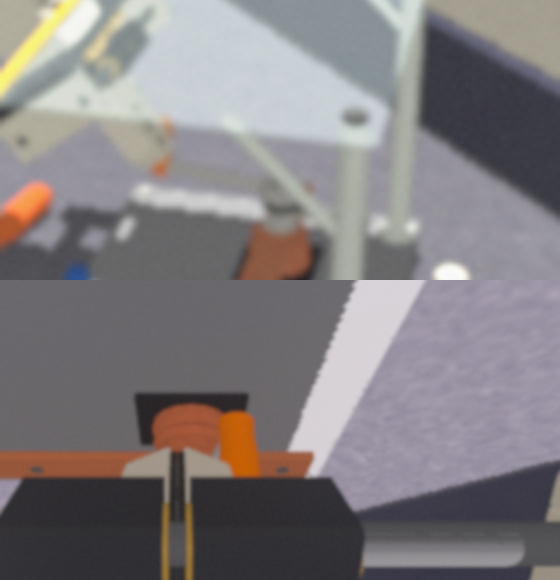

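>>> jog_arm(commands=[{"translation":[0.5,0,0],"turn":[0,0,0]},{"translation":[0.5,0,0],"turn":[0,0,0]},{"translation":[0.5,0,0],"turn":[0,0,0]},{"translation":[0.5,0,0],"turn":[0,0,0]},{"translation":[0.5,0,0],"turn":[0,0,0]},{"translation":[0.5,0,0],"turn":[0,0,0]},{"translation":[0.5,0,0],"turn":[0,0,0]},{"translation":[0.5,0,0],"turn":[0,0,0]},{"translation":[0.5,0,0],"turn":[0,0,0]},{"translation":[0.5,0,0],"turn":[0,0,0]},{"translation":[0.5,0,0],"turn":[0,0,0]},{"translation":[0.5,0,0],"turn":[0,0,0]}])

```text
clock: 9.58
position: [0.6362, -0.0394, 0.0879]
ee_rot: [2.449, 0.407, 0.137]
force: [-7.9, 0.8, 1.6]
width: 0.004
```

```bash
python3 st.py o
```

```text
t 9.5833 board [-64.9  77.5  87.9] Fb [-3.34 -7.21  1.56] w 0.004
cw torque ~ 0.722415735409102 r [-0.09393655  0.01350784]
```

>>> jog_arm(commands=[{"translation":[0,0,0],"turn":[0,0,0]},{"translation":[0,0,0],"turn":[0,0,0]},{"translation":[0,0,0],"turn":[0,0,0]},{"translation":[0,0,0],"turn":[0,0,0]},{"translation":[0,0,0],"turn":[0,0,0]},{"translation":[0,0,0],"turn":[0,0,0]},{"translation":[0,0,0],"turn":[0,0,0]},{"translation":[0,0,0],"turn":[0,0,0]},{"translation":[0,0,0],"turn":[0,0,0]},{"translation":[0,0,0],"turn":[0,0,0]},{"translation":[0,0,0],"turn":[0,0,0]},{"translation":[0,0,0],"turn":[0,0,0]}])

```text
clock: 10.58
position: [0.6362, -0.0394, 0.0879]
ee_rot: [2.449, 0.407, 0.137]
force: [-8.2, 0.7, 2.2]
width: 0.006
```

```bash
python3 st.py o
```

```text
t 10.5833 board [-64.9  77.5  87.9] Fb [-3.36 -7.53  2.16] w 0.006
cw torque ~ 0.7525192787960113 r [-0.09393844  0.01351142]
```

>>> jog_arm(commands=[{"translation":[0,0,0],"turn":[0,0,0]},{"translation":[0,0,0],"turn":[0,0,0]},{"translation":[0,0,0],"turn":[0,0,0]},{"translation":[0,0,0],"turn":[0,0,0]},{"translation":[0,0,0],"turn":[0,0,0]},{"translation":[0,0,0],"turn":[0,0,0]},{"translation":[0,0,0],"turn":[0,0,0]},{"translation":[0,0,0],"turn":[0,0,0]},{"translation":[0,0,0],"turn":[0,0,0]}])

```text
clock: 11.33
position: [0.6362, -0.0394, 0.0879]
ee_rot: [2.449, 0.407, 0.137]
force: [-7.7, -0.4, 2.3]
width: 0.005
```

```bash
python3 st.py o
```

```text
t 11.3333 board [-64.9  77.5  87.9] Fb [-2.12 -7.36  2.34] w 0.005
cw torque ~ 0.7203187535887313 r [-0.09393518  0.01352154]
```

>>> jog_arm(commands=[{"translation":[0.5,0,0],"turn":[0,0,0]},{"translation":[1,0,0],"turn":[0,0,0]},{"translation":[1,0,0],"turn":[0,0,0]},{"translation":[1,0,0],"turn":[0,0,0]},{"translation":[1,0,0],"turn":[0,0,0]},{"translation":[1,0,0],"turn":[0,0,0]},{"translation":[1,0,0],"turn":[0,0,0]},{"translation":[1,0,0],"turn":[0,0,0]},{"translation":[1,0,0],"turn":[0,0,0]},{"translation":[1,0,0],"turn":[0,0,0]},{"translation":[1,0,0],"turn":[0,0,0]},{"translation":[1,0,0],"turn":[0,0,0]}])

```text
clock: 12.33
position: [0.6371, -0.0392, 0.0879]
ee_rot: [2.449, 0.407, 0.137]
force: [-8.7, 0.4, 2.0]
width: 0.008
```

>>> jog_arm(commands=[{"translation":[0,0,0],"turn":[0,0,0]},{"translation":[0,0,0],"turn":[0,0,0]},{"translation":[0,0,0],"turn":[0,0,0]},{"translation":[0,0,0],"turn":[0,0,0]},{"translation":[0,0,0],"turn":[0,0,0]},{"translation":[0,0,0],"turn":[0,0,0]},{"translation":[0,0,0],"turn":[0,0,0]},{"translation":[0,0,0],"turn":[0,0,0]},{"translation":[0,0,0],"turn":[0,0,0]},{"translation":[0,0,0],"turn":[0,0,0]},{"translation":[0,0,0],"turn":[0,0,0]},{"translation":[0,0,0],"turn":[0,0,0]}])

```text
clock: 13.33
position: [0.6371, -0.0392, 0.0879]
ee_rot: [2.449, 0.407, 0.137]
force: [-8.6, 1.1, 2.9]
width: 0.003
```

```bash
python3 st.py o
python3 - <<'E'
from h import *
for n in ['wrist','scene']:
  i=cam(n);im=arm.get_image(n);cv2.imwrite(f'pics/{n}5.png',im)
  for q in ['knob_orange']:
    r=arm.landmark_of(n,q); print(n,[(np.round(w2b(atz(i,a['at'],.11)),3),a['confidence']) for a in r[:1]])
E
python3 st.py o
```

```text
t 13.3333 board [-64.9  78.4  87.9] Fb [-3.81 -7.79  2.93] w 0.003
cw torque ~ 0.7859465515508892 r [-0.09389069  0.01438229]
wrist []
scene [(array([-0.075,  0.099,  0.11 ]), 0.61)]
t 13.5333 board [-64.9  78.4  87.9] Fb [-3.44 -6.65  2.45] w 0.007
cw torque ~ 0.6743272515657518 r [-0.09389901  0.01438616]
```

>>> jog_arm(commands=[{"translation":[-3,0,0],"turn":[0,0,0]},{"translation":[-6,0,0],"turn":[0,0,0]},{"translation":[-9,0,0],"turn":[0,0,0]},{"translation":[-12,0,0],"turn":[0,0,0]},{"translation":[-15,0,0],"turn":[0,0,0]},{"translation":[-18,0,0],"turn":[0,0,0]},{"translation":[-22,0,0],"turn":[0,0,0]},{"translation":[-27,0,0],"turn":[0,0,0]},{"translation":[-35,0,0],"turn":[0,0,0]},{"translation":[-45,0,0],"turn":[0,0,0]},{"translation":[-55,0,0],"turn":[0,0,0]},{"translation":[-60,0,0],"turn":[0,0,0]}])

```text
clock: 14.53
position: [0.5803, -0.0584, 0.0882]
ee_rot: [2.45, 0.408, 0.14]
force: [-0.8, 0.0, -0.3]
width: 0.01
```

```bash
python3 st.py o
python3 - <<'E'
from h import *
print(w2b(arm.observe()['position'])); z=Rt(38)[:,2]
p=np.array(arm.observe()['position'])
go(p-.075*z,Rt(38)); t=b2w(-.062,-.156,.088); go(t-.075*z,Rt(38)); go(t,Rt(38))
E
```

```text
t 14.5333 board [-65.1  18.5  88.2] Fb [-0.32 -0.79 -0.3 ] w 0.01
cw torque ~ 0.060003366069357855 r [-0.09412619 -0.04549715]
[-0.06512619  0.01850285  0.08818705]
transl [ -0.1   0.  -75. ] turn [ 0.     0.001 -0.   ]
transl [-174.6    2.4  -72.8] turn [ 0.     0.001 -0.   ]
transl [-174.5    2.4    2.2] turn [ 0.     0.001 -0.   ]
```

>>> jog_arm(commands=[{"translation":[0,0,-25],"turn":[0,0,0]},{"translation":[0,0,-50],"turn":[0,0,0]},{"translation":[-5,0,-73],"turn":[0,0,0]},{"translation":[-35,0,-73],"turn":[0,0,0]},{"translation":[-65,0,-73],"turn":[0,0,0]},{"translation":[-95,1,-73],"turn":[0,0,0]},{"translation":[-125,2,-73],"turn":[0,0,0]},{"translation":[-155,2,-73],"turn":[0,0,0]},{"translation":[-175,2,-73],"turn":[0,0,0]},{"translation":[-175,2,-73],"turn":[0,0,0]},{"translation":[-175,2,-73],"turn":[0,0,0]}])

```text
clock: 15.45
position: [0.4016, -0.0734, 0.1469]
ee_rot: [2.451, 0.409, 0.141]
force: [0.6, 0.1, -0.2]
width: -0.001
```

```bash
python3 look.py 6
python3 - <<'E'
from h import *
go(b2w(-.064,-.155,.088),Rt(38))
a=cv2.resize(cv2.imread('pics/scene6.png')[170:290,300:440],(560,480),interpolation=cv2.INTER_CUBIC)[20:400]
b=cv2.imread('pics/wrist6.png')[80:280,80:640]
cv2.imwrite('pics/v6.png',np.vstack([a,b]))
E
```

```text
15.45 [ 0.402 -0.073  0.147] board [-0.109 -0.155  0.147] F [ 0.65  0.13 -0.18] w -0.0005652250724240755 j [-1.06  0.29  0.61  2.41  0.77  0.75 -0.76]
wrist guard_lip []
wrist pivot_orange [([525.3, 227.5], 0.83, [0.661, -0.112, 0.072])]
wrist knob_orange [([615.8, 217.9], 0.98, [0.634, -0.027, 0.11])]
wrist pivot_blue [([381.9, 230.6], 0.73, [0.511, -0.172, 0.072]), ([410.8, 240.6], 0.35, [0.558, -0.184, 0.072])]
wrist knob_blue [([370.8, 223.2], 0.94, [0.454, -0.098, 0.11])]
wrist fixture [([442.9, 172.5], 0.58, [0.583, -0.129, 0.0])]
scene guard_lip [([315.1, 178.8], 0.94, [0.543, -0.027, 0.235])]
scene pivot_orange []
scene knob_orange [([334.6, 211.1], 0.63, [0.634, -0.024, 0.11]), ([369.0, 227.5], 0.37, [0.601, -0.151, 0.11])]
scene pivot_blue []
scene knob_blue [([321.9, 246.2], 0.77, [0.458, -0.106, 0.11])]
scene fixture [([358.2, 265.6], 0.76, [0.582, -0.134, 0.0])]
knob_orange tri [ 0.631 -0.026  0.112] res [0.0001 0.0001] board [-0.08   0.077  0.112]
knob_blue tri [ 0.459 -0.105  0.107] res [0.0016 0.0016] board [-0.061 -0.111  0.107]
fixture tri [ 0.586 -0.131 -0.003] res [0.0002 0.0002] board [ 0.006 -0.    -0.003]
transl [-0.1 -1.  73.9] turn [ 0.  0. -0.]
```

View pics/v6.png

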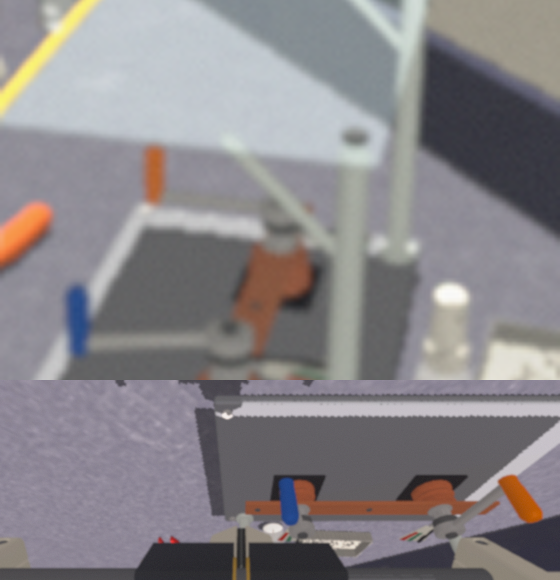

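>>> jog_arm(commands=[{"translation":[0,0,20],"turn":[0,0,0]},{"translation":[0,-1,40],"turn":[0,0,0]},{"translation":[0,-1,60],"turn":[0,0,0]},{"translation":[0,-1,74],"turn":[0,0,0]},{"translation":[0,-1,74],"turn":[0,0,0]},{"translation":[0,-1,74],"turn":[0,0,0]},{"translation":[4,-1,74],"turn":[0,0,0]},{"translation":[8,-1,74],"turn":[0,0,0]},{"translation":[10,-1,74],"turn":[0,0,0]},{"translation":[12,-1,74],"turn":[0,0,0]},{"translation":[12,-1,74],"turn":[0,0,0]},{"translation":[12,-1,74],"turn":[0,0,0]}])

```text
clock: 17.15
position: [0.4283, -0.1117, 0.0881]
ee_rot: [2.45, 0.409, 0.142]
force: [0.2, -0.6, -0.1]
width: 0.005
```

```bash
python3 st.py b
python3 - <<'E'
from h import *
im=cv2.imread('pics/wrist6.png'); cv2.imwrite('pics/v7.png',cv2.resize(im[195:270,460:600],None,fx=5,fy=5,interpolation=cv2.INTER_CUBIC))
E
```

```text
t 17.15 board [ -64.1 -142.6   88.1] Fb [ 0.61 -0.04 -0.12] w 0.005
cw torque ~ 0.02628784102619905 r [-0.09411261 -0.03664754]
```

View pics/v7.png

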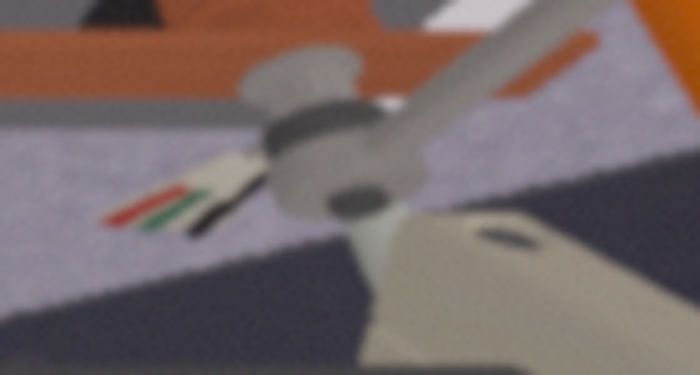

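The black needle of the orange gauge lies at the scale's zero end, clear of green and red. It is back at zero, so I'll go on with blue.

>>> jog_arm(commands=[{"translation":[1.5,0,0],"turn":[0,0,0]},{"translation":[3,0,0],"turn":[0,0,0]},{"translation":[4.5,0,0],"turn":[0,0,0]},{"translation":[6,0,0],"turn":[0,0,0]},{"translation":[7,0,0],"turn":[0,0,0]},{"translation":[7,0,0],"turn":[0,0,0]},{"translation":[7,0,0],"turn":[0,0,0]}])

```text
clock: 17.73
position: [0.4347, -0.1097, 0.0879]
ee_rot: [2.45, 0.408, 0.141]
force: [-0.1, 0.2, -0.1]
width: 0.006
```

```bash
python3 st.py b
```

```text
t 17.7333 board [ -63.9 -136.    87.9] Fb [-0.19 -0.05 -0.12] w 0.006
cw torque ~ -0.0008406853643394595 r [-0.09391219 -0.02995187]
```

>>> jog_arm(commands=[{"translation":[1.5,0,0],"turn":[0,0,0]},{"translation":[3,0,0],"turn":[0,0,0]},{"translation":[4.5,0,0],"turn":[0,0,0]},{"translation":[6,0,0],"turn":[0,0,0]},{"translation":[7,0,0],"turn":[0,0,0]},{"translation":[7,0,0],"turn":[0,0,0]},{"translation":[7,0,0],"turn":[0,0,0]}])

```text
clock: 18.32
position: [0.4414, -0.1074, 0.088]
ee_rot: [2.45, 0.408, 0.141]
force: [0.1, -0.5, -0.1]
width: 0.007
```

```bash
python3 st.py b
```

```text
t 18.3167 board [ -63.9 -128.8   88. ] Fb [ 0.51 -0.08 -0.08] w 0.007
cw torque ~ 0.01949822967941742 r [-0.09392227 -0.0228364 ]
```

>>> jog_arm(commands=[{"translation":[1.5,0,0],"turn":[0,0,0]},{"translation":[3,0,0],"turn":[0,0,0]},{"translation":[4.5,0,0],"turn":[0,0,0]},{"translation":[6,0,0],"turn":[0,0,0]},{"translation":[6,0,0],"turn":[0,0,0]},{"translation":[6,0,0],"turn":[0,0,0]}])

```text
clock: 18.82
position: [0.4471, -0.1054, 0.088]
ee_rot: [2.45, 0.408, 0.141]
force: [-0.2, 0.4, 0.5]
width: 0.007
```

```bash
python3 st.py b
```

```text
t 18.8167 board [ -63.9 -122.8   88. ] Fb [-0.42 -0.12  0.53] w 0.007
cw torque ~ 0.003942304289852123 r [-0.0939195  -0.01680375]
```

>>> jog_arm(commands=[{"translation":[1.5,0,0],"turn":[0,0,0]},{"translation":[3,0,0],"turn":[0,0,0]},{"translation":[4.5,0,0],"turn":[0,0,0]},{"translation":[6,0,0],"turn":[0,0,0]},{"translation":[6,0,0],"turn":[0,0,0]},{"translation":[6,0,0],"turn":[0,0,0]}])

```text
clock: 19.32
position: [0.4526, -0.1035, 0.0879]
ee_rot: [2.45, 0.408, 0.141]
force: [-1.3, 1.2, 0.2]
width: 0.004
```

```bash
python3 st.py b
python3 - <<'E'
from h import *
r=[]
for n in ['wrist','scene']:
  i=cam(n);im=arm.get_image(n);cv2.imwrite(f'pics/{n}8.png',im)
  a=arm.landmark_of(n,'knob_blue'); print(n,[(np.round(w2b(atz(i,q['at'],.11)),3),q['confidence']) for q in a[:1]])
E
```

```text
t 19.3167 board [ -63.9 -117.    87.9] Fb [-1.52 -0.89  0.19] w 0.004
cw torque ~ 0.06656353679973187 r [-0.09393354 -0.01096615]
wrist []
scene []
```

>>> jog_arm(commands=[{"translation":[1.5,0,0],"turn":[0,0,0]},{"translation":[3,0,0],"turn":[0,0,0]},{"translation":[4.5,0,0],"turn":[0,0,0]},{"translation":[5,0,0],"turn":[0,0,0]},{"translation":[5,0,0],"turn":[0,0,0]},{"translation":[5,0,0],"turn":[0,0,0]}])

```text
clock: 20.02
position: [0.4571, -0.102, 0.0879]
ee_rot: [2.45, 0.408, 0.14]
force: [-4.0, 0.7, 1.2]
width: 0.003
```

```bash
python3 st.py b
```

```text
t 20.0167 board [ -63.9 -112.2   87.9] Fb [-1.91 -3.53  1.18] w 0.003
cw torque ~ 0.3198326902243475 r [-0.09390626 -0.00622076]
```

>>> jog_arm(commands=[{"translation":[1.5,0,0],"turn":[0,0,0]},{"translation":[3,0,0],"turn":[0,0,0]},{"translation":[4.5,0,0],"turn":[0,0,0]},{"translation":[6,0,0],"turn":[0,0,0]},{"translation":[6,0,0],"turn":[0,0,0]},{"translation":[6,0,0],"turn":[0,0,0]}])

```text
clock: 20.52
position: [0.4625, -0.1001, 0.0879]
ee_rot: [2.45, 0.408, 0.14]
force: [-6.6, 2.4, 3.0]
width: 0.008
```

```bash
python3 st.py b
```

```text
t 20.5167 board [ -63.9 -106.5   87.9] Fb [-4.4  -5.45  3.03] w 0.008
cw torque ~ 0.5102217164305547 r [-0.09392514 -0.00046259]
```

>>> jog_arm(commands=[{"translation":[1.5,0,0],"turn":[0,0,0]},{"translation":[3,0,0],"turn":[0,0,0]},{"translation":[4.5,0,0],"turn":[0,0,0]},{"translation":[5.5,0,0],"turn":[0,0,0]},{"translation":[5.5,0,0],"turn":[0,0,0]},{"translation":[5.5,0,0],"turn":[0,0,0]}])

```text
clock: 21.02
position: [0.467, -0.0986, 0.0878]
ee_rot: [2.449, 0.408, 0.138]
force: [-8.1, 3.6, 2.9]
width: 0.008
```

```bash
python3 st.py b
```

```text
t 21.0167 board [ -63.9 -101.7   87.8] Fb [-6.01 -6.45  2.92] w 0.008
cw torque ~ 0.63122988968346 r [-0.09386831  0.00427518]
```

```bash
python3 st.py b
python3 - <<'E'
from h import *
im=arm.get_image('wrist');cv2.imwrite('pics/w9.png',im)
im2=arm.get_image('scene');cv2.imwrite('pics/s9.png',im2)
print(np.array(w2b(cam('wrist')['eye'])))
a=cv2.resize(im2[190:290,290:430],(560,400),interpolation=cv2.INTER_CUBIC)
b=cv2.resize(im[150:270,270:550],(560,240),interpolation=cv2.INTER_CUBIC)
cv2.imwrite('pics/v8.png',np.vstack([a[:330],b]))
E
python3 st.py b
```

```text
t 21.0167 board [ -63.9 -101.7   87.8] Fb [-6.01 -6.45  2.92] w 0.008
cw torque ~ 0.63122988968346 r [-0.09386831  0.00427518]
[-0.22557376 -0.10051623  0.16057593]
t 21.1167 board [ -63.9 -101.8   87.8] Fb [-5.27 -7.89  2.53] w 0.006
cw torque ~ 0.7630319815681564 r [-0.09388726  0.00424446]
```

View pics/v8.png

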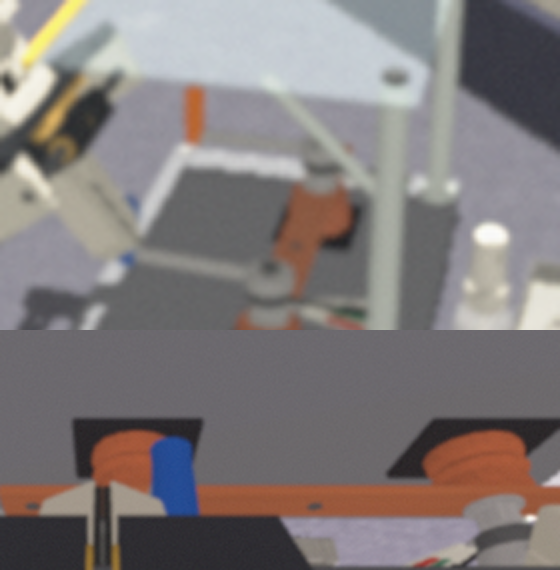

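>>> jog_arm(commands=[{"translation":[0.5,0,0],"turn":[0,0,0]},{"translation":[1,0,0],"turn":[0,0,0]},{"translation":[1,0,0],"turn":[0,0,0]},{"translation":[1,0,0],"turn":[0,0,0]},{"translation":[1,0,0],"turn":[0,0,0]},{"translation":[1,0,0],"turn":[0,0,0]}])

```text
clock: 21.62
position: [0.4679, -0.0983, 0.0878]
ee_rot: [2.449, 0.408, 0.138]
force: [-9.3, 1.9, 3.5]
width: 0.006
```

```bash
python3 st.py b
python3 - <<'E'
from h import *
o=[]
F=[]
for k in range(4):
    o.append(arm.get_image('scene').astype(float)); s=arm.observe(); f=np.array(s['force']); F.append([f@BX,f@BY,f[2]])
print(np.round(F,2),np.mean(F,0))
im2=np.mean(o,0).astype(np.uint8);im0=cv2.imread('pics/scene6.png')
P=lambda im:cv2.resize(im[255:280,345:405],None,fx=11,fy=11,interpolation=cv2.INTER_CUBIC)
cv2.imwrite('pics/v9.png',np.vstack([P(im0),P(im2)]))
E
```

```text
t 21.6167 board [ -63.9 -100.8   87.8] Fb [-4.79 -8.18  3.53] w 0.006
cw torque ~ 0.7928226234111782 r [-0.09387817  0.00515092]
[[-5.55 -7.44  4.06]
 [-5.32 -7.67  4.73]
 [-4.33 -7.32  3.44]
 [-4.62 -7.95  3.23]] [-4.95725174 -7.59470861  3.86530194]
```

View pics/v9.png

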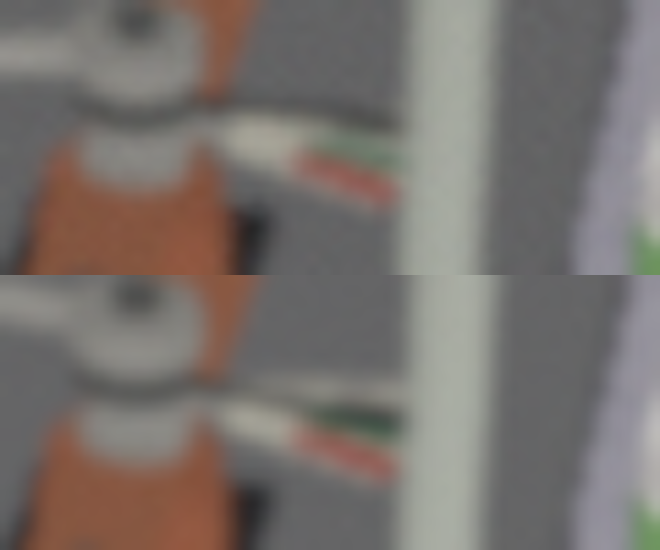

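The blue needle now covers the green field in the lower half of the picture, where the upper half shows it above green at rest. I'll nudge it 1 mm towards the centre and hold.

>>> jog_arm(commands=[{"translation":[0.5,0,0],"turn":[0,0,0]},{"translation":[1.2,0,0],"turn":[0,0,0]},{"translation":[1.2,0,0],"turn":[0,0,0]},{"translation":[1.2,0,0],"turn":[0,0,0]},{"translation":[1.2,0,0],"turn":[0,0,0]},{"translation":[1.2,0,0],"turn":[0,0,0]},{"translation":[1.2,0,0],"turn":[0,0,0]},{"translation":[1.2,0,0],"turn":[0,0,0]},{"translation":[1.2,0,0],"turn":[0,0,0]},{"translation":[1.2,0,0],"turn":[0,0,0]},{"translation":[1.2,0,0],"turn":[0,0,0]},{"translation":[1.2,0,0],"turn":[0,0,0]}])

```text
clock: 22.82
position: [0.4689, -0.0981, 0.0878]
ee_rot: [2.449, 0.407, 0.138]
force: [-9.6, 3.0, 4.1]
width: 0.003
```

>>> jog_arm(commands=[{"translation":[0,0,0],"turn":[0,0,0]},{"translation":[0,0,0],"turn":[0,0,0]},{"translation":[0,0,0],"turn":[0,0,0]},{"translation":[0,0,0],"turn":[0,0,0]},{"translation":[0,0,0],"turn":[0,0,0]},{"translation":[0,0,0],"turn":[0,0,0]},{"translation":[0,0,0],"turn":[0,0,0]},{"translation":[0,0,0],"turn":[0,0,0]},{"translation":[0,0,0],"turn":[0,0,0]},{"translation":[0,0,0],"turn":[0,0,0]},{"translation":[0,0,0],"turn":[0,0,0]},{"translation":[0,0,0],"turn":[0,0,0]}])

```text
clock: 23.82
position: [0.4688, -0.0981, 0.0878]
ee_rot: [2.449, 0.407, 0.138]
force: [-10.0, 3.6, 3.7]
width: 0.005
```

>>> jog_arm(commands=[{"translation":[0,0,0],"turn":[0,0,0]},{"translation":[0,0,0],"turn":[0,0,0]},{"translation":[0,0,0],"turn":[0,0,0]},{"translation":[0,0,0],"turn":[0,0,0]},{"translation":[0,0,0],"turn":[0,0,0]},{"translation":[0,0,0],"turn":[0,0,0]},{"translation":[0,0,0],"turn":[0,0,0]},{"translation":[0,0,0],"turn":[0,0,0]},{"translation":[0,0,0],"turn":[0,0,0]}])

```text
clock: 24.57
position: [0.4688, -0.098, 0.0877]
ee_rot: [2.449, 0.408, 0.138]
force: [-9.7, 3.0, 3.8]
width: 0.008
```

```bash
python3 st.py b
python3 - <<'E'
from h import *
o=[];F=[]
for k in range(4):
    o.append(arm.get_image('scene').astype(float)); s=arm.observe(); f=np.array(s['force']); F.append([f@BX,f@BY,f[2]])
print(np.mean(F,0))
im2=np.mean(o,0).astype(np.uint8)
im4=cv2.imread('pics/s4.png');im6=cv2.imread('pics/scene6.png')
P=lambda im,r,c:cv2.resize(im[r:r+25,c:c+50],None,fx=8,fy=8,interpolation=cv2.INTER_CUBIC)
cv2.imwrite('pics/v10.png',np.hstack([np.vstack([P(im6,255,345),P(im2,255,345)]),np.vstack([P(im6,215,355),P(im4,215,355)])]))
E
```

```text
t 24.5667 board [-63.8 -99.8  87.7] Fb [-6.01 -8.21  3.79] w 0.008
cw torque ~ 0.8073803515089726 r [-0.0938494  0.0061594]
[-5.94653722 -7.52847451  3.90226354]
```

View pics/v10.png

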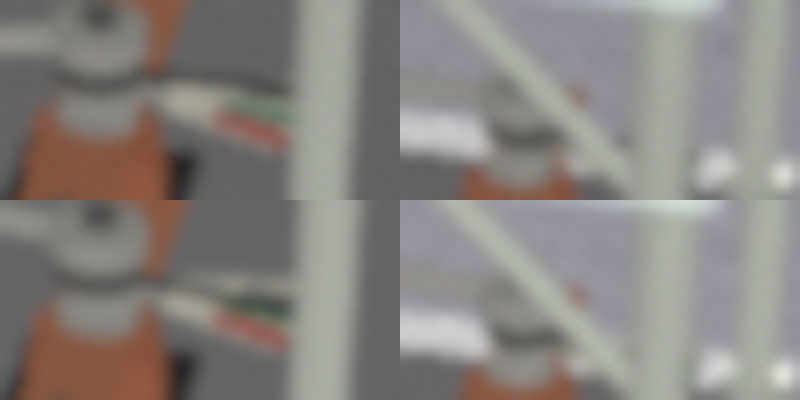

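The blue needle lies within green and has stayed there for more than 3 s. The brace hides the orange gauge in this view. Now I'll release blue.

>>> jog_arm(commands=[{"translation":[-3,0,0],"turn":[0,0,0]},{"translation":[-6,0,0],"turn":[0,0,0]},{"translation":[-9,0,0],"turn":[0,0,0]},{"translation":[-12,0,0],"turn":[0,0,0]},{"translation":[-15,0,0],"turn":[0,0,0]},{"translation":[-18,0,0],"turn":[0,0,0]},{"translation":[-22,0,0],"turn":[0,0,0]},{"translation":[-27,0,0],"turn":[0,0,0]},{"translation":[-35,0,0],"turn":[0,0,0]},{"translation":[-45,0,0],"turn":[0,0,0]},{"translation":[-53,0,0],"turn":[0,0,0]},{"translation":[-55,0,0],"turn":[0,0,0]}])

```text
clock: 25.77
position: [0.4161, -0.1161, 0.0879]
ee_rot: [2.449, 0.408, 0.139]
force: [-1.3, -0.7, 0.3]
width: 0.004
```

>>> jog_arm(commands=[{"translation":[0,0,-20],"turn":[0,0,0]},{"translation":[0,0,-45],"turn":[0,0,0]},{"translation":[0,0,-70],"turn":[0,0,0]},{"translation":[0,0,-90],"turn":[0,0,0]},{"translation":[25,0,-90],"turn":[0,0,0]},{"translation":[55,0,-90],"turn":[0,0,0]},{"translation":[85,0,-90],"turn":[0,0,0]},{"translation":[100,0,-90],"turn":[0,0,0]},{"translation":[100,0,-90],"turn":[0,0,0]},{"translation":[100,0,-90],"turn":[0,0,0]},{"translation":[100,0,-90],"turn":[0,0,0]}])

```text
clock: 26.68
position: [0.4937, -0.0312, 0.1587]
ee_rot: [2.449, 0.408, 0.139]
force: [0.3, -0.2, -0.1]
width: 0.008
```

```bash
python3 look.py 10
python3 - <<'E'
from h import *
im=cv2.imread('pics/wrist10.png');im2=cv2.imread('pics/scene10.png')
a=cv2.resize(im2[175:295,290:450],(640,480),interpolation=cv2.INTER_CUBIC)[:400]
cv2.imwrite('pics/v11.png',np.vstack([a,cv2.resize(im[190:280,100:580],(640,120))]))
E
```

```text
26.6833 [ 0.494 -0.031  0.159] board [-0.119 -0.055  0.159] F [ 0.32 -0.21 -0.05] w 0.0076715034572867645 j [-0.98  0.41  0.58  2.17  0.63  0.81 -0.58]
wrist guard_lip []
wrist pivot_orange [([430.7, 226.1], 0.86, [0.666, -0.12, 0.072])]
wrist knob_orange [([482.7, 215.3], 0.78, [0.642, -0.031, 0.11])]
wrist pivot_blue [([297.4, 226.1], 0.88, [0.513, -0.173, 0.072])]
wrist knob_blue [([275.5, 211.3], 0.65, [0.472, -0.083, 0.11])]
wrist fixture [([362.4, 169.4], 0.73, [0.584, -0.127, 0.0])]
scene guard_lip [([359.3, 255.5], 0.69, [0.296, -0.301, 0.235]), ([316.0, 178.1], 0.57, [0.548, -0.026, 0.235])]
scene pivot_orange [([366.0, 226.8], 0.64, [0.664, -0.108, 0.072])]
scene knob_orange [([298.1, 245.7], 0.7, [0.429, -0.059, 0.11]), ([320.9, 242.6], 0.55, [0.471, -0.094, 0.11])]
scene pivot_blue [([357.1, 257.7], 0.79, [0.514, -0.169, 0.072])]
scene knob_blue [([322.3, 241.6], 0.54, [0.476, -0.094, 0.11]), ([372.0, 225.3], 0.3, [0.616, -0.152, 0.11])]
scene fixture [([356.8, 264.7], 0.62, [0.583, -0.128, 0.0])]
pivot_orange tri [ 0.657 -0.112  0.077] res [0.0008 0.0008] board [0.01  0.074 0.077]
knob_orange tri [0.543 0.014 0.099] res [0.0609 0.0609] board [-0.146  0.007  0.099]
pivot_blue tri [ 0.512 -0.17   0.073] res [0.0002 0.0002] board [ 0.019 -0.082  0.073]
knob_blue tri [ 0.475 -0.093  0.107] res [0.0033 0.0033] board [-0.067 -0.092  0.107]
fixture tri [ 0.585 -0.128 -0.001] res [0.0002 0.0002] board [ 0.002  0.    -0.001]
```

View pics/v11.png

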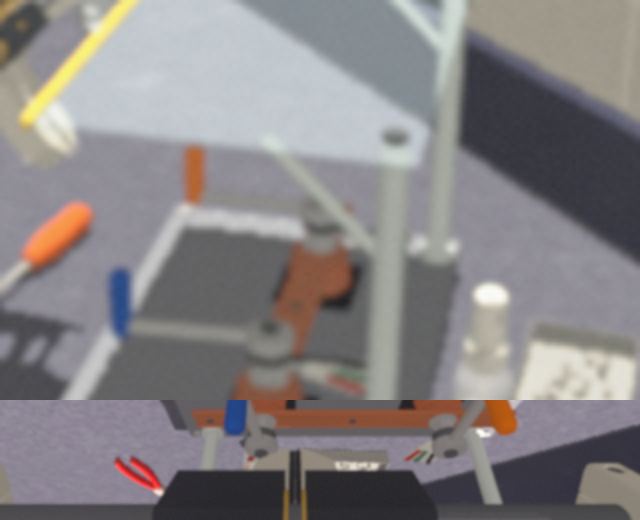

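Run:
```python
from h import *
g=lambda n:cv2.GaussianBlur(cv2.imread(f'pics/{n}.png'),(0,0),.7)[262:275,364:383].astype(float)
print('blue gauge patch diff: rest-vs-now',np.abs(g('scene6')-g('scene10')).mean(),'rest-vs-hold',np.abs(g('scene6')-g('s9')).mean())
arm.sign_off(); print(arm.observe()['clock'])
```

```text
blue gauge patch diff: rest-vs-now 0.47908232118758437 rest-vs-hold 8.26450742240216
the job is handed in; nothing more can be done
the job is handed in; nothing more can be done
```

Both clamp screws held. I tested orange first, then blue, let each lever spring back, and handed the job in at about 27 s.

- **Orange:** I held it for about 5 s at roughly 0.19 rad. That figure comes from the measured force (about 7.8 N on the knob) and the arm's travel, because neither camera showed the orange needle during the hold. After I let go, a wrist picture showed the needle at the zero end, clear of green.
- **Blue:** I held it for about 3.5 s in the final position, at roughly 0.18–0.20 rad. The scene camera showed the needle lying on the green field during the hold. After release, the picture of the gauge matched the one taken at rest before the push.
- **Limits:** I never saw a needle in the red, and the torque I measured stayed near 0.8 N m, well under the 1.5 N m at which a screw slips. The gripper is clear of everything, and in the last view the bottle, screwdriver and tray showed no sign of being disturbed. I did not re-measure them or check the tin.

Some readings disagreed:

- **Force noise:** single force readings varied by about 0.5–0.7 N.
- **Blue, while pushing:** the force rose more slowly than the travel implied. A picture showed the finger square on the knob, so I put this down to friction.
- **Orange, from knob positions:** these put the hold nearer 0.24 rad, still in green. I trusted force and travel more.
- **Last scene view:** the network misplaced the orange knob there, so I discarded that point.

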